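# Set and start the loose-standing cure timer

### The job

Set the cure timer and start it: turn its dial clockwise until the white pointer stands at the red marker, then press the green start button all the way down and let it come back up. The timer only stands on slick feet, so bear down firmly on the dial while you turn it, keeping the timer square on its corner marks without twisting or sliding, but never push down harder than 30 N. Leave the bottle, jar and loupe beside it alone.

Things in the scene. Friction and masses are not known exactly. Their poses are not given: they have to be found in the camera images.
- pad: flat blue pad, 156 x 126 x 3 mm, fixed to the bench, with yellow corner marks round the place of the timer; origin at the centre of its underside, x along its long side (at yaw 0 pointing away from the robot), z up
- timer: white, grey-banded process timer, 120 (x) x 90 (y) x 46 mm, 0.25 to 0.45 kg, standing loose on the pad on four slick hard feet (friction about 0.25 on the pad); origin at the centre of its underside, at the pad's top face. x along its long side, parallel to the pad's x. Its top is flat, 46 mm above its origin; the dial stands on the far part of it (+x), the green button on the near part (-x)
- dial_grip (a point): on the dial's turning axis, half-way up its grip bar, 67 mm above the timer's underside, 18 mm to +x of its centre. x along the bar, the way the white pointer line points; z up. Black bar 46 mm long, 14 mm thick, 25 mm high (this point +-12.5 mm), on a round grey skirt of radius 27 mm that turns with it; skirt top 11.5 mm below this point. The dial does not move down when pressed
- dial (a joint): dial angle, rad, grows clockwise seen from above, 0 to 2.4; at 0 the pointer points along the timer's +y. It turns stiffly with 0.16 N m of friction and stays where it is left; unless at least 12 to 14 N press down on it, the whole timer turns instead on its slick feet; 15 to 20 N is a sound push
- marker_tab (a point): red marker tab (10 x 6 mm) at the rim of the black scale round the dial, 34.5 mm from the dial's axis and flat under the skirt's height; its x points outward from the axis. It cannot be shifted by touching
- marker (a joint): angle of the red marker, rad, measured as the dial's: the pointer stands at the marker when joint dial equals joint marker
- button_top (a point): centre of the top of the green start button (17 mm across), 61 mm to -x of the dial's axis, standing 8 mm proud of a 2 mm collar on the timer's top; it moves with the button
- start_button (a joint): how far the button is down, m: 0 up, 0.005 fully down; springs back, fully down takes about 5 N
- threadlock_bottle_mid (a point): bystander: red bottle with blue cap, 29 mm across, 96 mm tall, standing loose beside the pad; this point is at its centre, half-way up
- nut_jar_mid (a point): bystander: white jar with screw lid, 44 mm across, 61 mm tall, standing loose beside the pad; this point is at its centre, half-way up
- loupe_mid (a point): bystander: black eyepiece loupe, 37 mm across, 38 mm tall, standing loose beside the pad; this point is at its centre, half-way up
Things that resemble listed ones, but are neither listed nor needed, are in the scene too. What is shaped like the timer but yellow is not meant.

How it is judged (in metres and radians):
On the way, in this order (a step that is already met when the one before it is completed fails the run):
1. the dial's pointer is turned to the red marker (within 0.1 rad) (angle between the x axis of dial_grip and the x axis of marker_tab, either way round below 0.1 rad), for 0.3 s.
2. the start button is pressed down, with the pointer still at the marker (value of joint start_button above 0.0038 m and angle between the x axis of dial_grip and the x axis of marker_tab, either way round below 0.1 rad), for 0.05 s.
At the end, for the whole second after the job is handed in: The pointer is within 0.1 rad of the red marker, the button is up again, the timer stands flat and still on its pad, within 0.15 rad of square and 18 mm of the pad's centre, and the bottle, jar and loupe are within 25 mm of where they were (angle between the x axis of dial_grip and the x axis of marker_tab, either way round below 0.1 rad and value of joint start_button below 0.001 m and angle between the x axis of timer and the x axis of pad, either way round below 0.15 rad and horizontal distance between timer and pad below 0.018 m and angle between timer's own z axis and vertical below 0.03 rad and linear speed of timer below 0.01 m/s and distance of each of threadlock_bottle_mid, nut_jar_mid, loupe_mid from where it was at the start of the episode below 0.025 m); the robot touches nothing.
It fails at once if the timer twists more than 0.2 rad out of square with its pad (angle between the x axis of timer and the x axis of pad, either way round above 0.2 rad).
It fails at once if the timer slides more than 25 mm off the centre of its pad (horizontal distance between timer and pad above 0.025 m).
It fails at once if the timer is tipped or lifted off (angle between timer's own z axis and vertical above 0.1 rad or z of timer in the frame of pad above 0.012 m).
It fails at once if the timer is pushed down so hard that it bears on its pad with more than 35 N (30 N of push and its weight) (contact force between timer and pad above 35 N).
It fails at once if the bottle, jar or loupe is shoved or knocked over (distance of any of threadlock_bottle_mid, nut_jar_mid, loupe_mid from where it was at the start of the episode above 0.03 m or angle between any of threadlock_bottle_mid, nut_jar_mid, loupe_mid's own z axis and vertical above 0.3 rad).
It also fails if it takes over 72 s, if anything falls off the work surface, if the arm or the gripper's body presses on something with over 40 N, if the wrist force passes 120 N, or if a joint passes its speed limit or range.

### The arm

A 6-joint arm with a two-finger parallel gripper is mounted at the origin on a cart in front of the work surface, level with it; the furniture and walls round the work are solid. World frame = base frame: x ahead of the robot, y to its left, z up, the work surface at z = 0. Lengths are in mm, angles in rad, forces in N, time in s.
With the tool pointing down it reaches from about 350 to 975 mm from the base axis. Payload 7.1 kg.
Tool frame: the origin (TCP) lies at the very end of the fingers, on their centre line; the grasp point (between the pads) lies 19 mm behind it; y points along the fingers, x is the direction in which the jaws open and shut, and the axes are right-handed (so a half turn about y gives the same grasp; the last joint's range is limited). The gripper opens to 88 mm and grips with 3 to 60 N. Pads are 20 mm wide; open, the fingers measure 115 mm over their backs; the gripper's body (75 mm by 178 mm) begins 61 mm behind the grasp point.
Start: joints at [1.257, 0.423, 1.63, -0, 1.089, -0.019], TCP at [181.561, 598.03, 222.675] pointing down, gripper open.
Joint ranges: [-3, 3], [-0.9, 2.11], [0.09, 2.58], [-1.31, 4.45], [0.11, 2.69], [-2.54, 2.54]. Speed limits (rad/s): [2.39, 2.39, 3.01, 3.14, 3.14, 3.14].

### API

Orientations are given as a rotation vector (axis times angle).
In Python, from workcell import ctrl gives the robot as it stands. The module is installed in compiled form; this text tells all that it offers.
- The arm moves only by the tool carry_out, never from a script. Its arguments are lists of equal length, an entry for each row: "delta_pos": the shift along the tool's x, y, z in cm, a list of three; "rotation": the turn, a rotation vector about the tool's x, y, z in rad, a list of three. In form: {"delta_pos": [[dx, dy, dz], ...], "rotation": [[wx, wy, wz], ...]}. A call has 1 to 12 rows; each row is the pose to reach, as a shift and turn from the pose commanded when the call began, along the tool's axes at that moment; what a row does not reach only later rows make up. A row lasts 1/12 s, in which the tool goes at most 41.7 mm and 7.16 degrees, less where a joint would pass 70% of its speed; a pose out of reach is approached as far as the arm can. A call with a gripper value outside its range is refused whole. "hand" is the closure in counts, from 0 (fully open) to 255 (shut), set as the call begins (left out, the last holds). The fingers move at their own pace and stop on an object; the grip force is fixed at half the most. Time passes only in rows, so rows that repeat a pose let the fingers close. It gives the time, the measured TCP pose, the force and the opening at its end, in the units of the state.
- ctrl.get_obs(): the state, without advancing time (a new reading comes with each control period).
- ctrl.get_image(name): name is "scene" or "top"; returns the picture (384x512x3 uint8, red, green, blue); there is no depth.
- ctrl.camera_info(name): a dict with "fov_y" (degrees; the focal length in pixels is half the picture's height over the tangent of half this angle, whatever the lens; pixels are square), "cx", "cy" (the principal point, pixels), "k1" (the pictures are not rectified: a ray, as slopes to the right and down, at radius r is drawn at 1 + k1 r^2 times it, then the intrinsics apply), "R" (3x3) and "t" (3): a world point X has camera coordinates R X + t. Camera axes: x right, y down, z forward; pixel columns grow to the right and rows downward; lengths in mm; the calibration is good to about 2 mm. A picture is of the moment at which its call begins. camera_info takes no time and is no camera call.
- ctrl.close_job(): hands the job in, once; it reports no verdict.
The state is a dict: "t": time; "qpos": joint angles; "qvel": joint speeds; "joint_torque": joint torques, N m; "ee_pos": TCP position; "orientation": TCP orientation; "ft_force": force on the tool from outside, world axes, zero at the start; "moment": the same for the moment, N m; "width": finger opening in mm.
Only numpy, scipy, OpenCV 4.12 (cv2) and the standard library are available. Lean on these libraries where they do the work, as an engineer would, in place of code of your own. Each camera call takes 0.05 s, during which the arm holds its last target.

## Working session

There is one attempt and no reset: what is moved stays moved. The work goes in short steps, Python scripts to look and compute and a tool call to move; the robot and the scene stay as the last step left them, time stands still between calls to the robot, and variables do not carry over. Pictures are saved under pics/ and viewed, and the job is handed in when it is done.

Besides the shell and the picture viewer there is one more tool, called after ">>>" as name(argument=value, ...) on one line, values as JSON. carry_out: Moves the arm, as the interface text tells. Its arguments: {"type":"object","properties":{"delta_pos":{"type":"array","items":{"type":"array","items":{"type":"number"}}},"rotation":{"type":"array","items":{"type":"array","items":{"type":"number"}}},"hand":{"type":"number"}},"required":["delta_pos","rotation"]}

```bash
mkdir -p pics
python3 - <<'E'
from workcell import ctrl
import cv2
for n in("scene","top"):
    im=ctrl.get_image(n); cv2.imwrite(f"pics/{n}0.png",im[:,:,::-1]); print(n,ctrl.camera_info(n))
print(ctrl.get_obs())
E
```

```text
scene {'fov_y': 52.820947031574505, 'cx': 253.89276904766675, 'cy': 188.65470054463268, 'k1': -0.06870342908908399, 'R': array([[-0.77862983, -0.62720835, -0.01858164],
       [-0.2952161 ,  0.39229704, -0.87117764],
       [ 0.55369941, -0.6728393 , -0.49061618]]), 't': array([397.35911842, 231.50949317, 584.55587132])}
top {'fov_y': 49.041787753834825, 'cx': 248.83859856996378, 'cy': 197.5504072126876, 'k1': -0.0828622919373156, 'R': array([[-0.0052322 , -0.99996896,  0.00589075],
       [-0.98473122,  0.00412726, -0.17403274],
       [ 0.17400302, -0.00671138, -0.98472225]]), 't': array([-5.49795224e-01,  5.52718128e+02,  8.35208941e+02])}
{'t': 0.1, 'qpos': array([ 1.25699805e+00,  4.23736319e-01,  1.63062433e+00, -2.31721995e-05,
        1.08859399e+00, -1.90266560e-02]), 'qvel': array([-7.50796390e-04, -8.17755897e-05, -2.32046612e-03, -1.67594216e-03,
        1.03006621e-03,  1.71310958e-04]), 'joint_torque': array([-1.08114477e-04, -5.45607698e+01, -2.74324840e+01,  6.45462074e-02,
        1.86884223e-02, -4.83477066e-06]), 'ee_pos': array([181.41617315, 597.55959521, 221.99275218]), 'orientation': array([-1.33517151, -0.98857737,  0.99040047]), 'ft_force': array([ 0.3177355 , -0.24335375,  0.15507401]), 'moment': array([-0.01674977, -0.01343277, -0.00802885]), 'width': 87.62655568186806}
```

View pics/scene0.png

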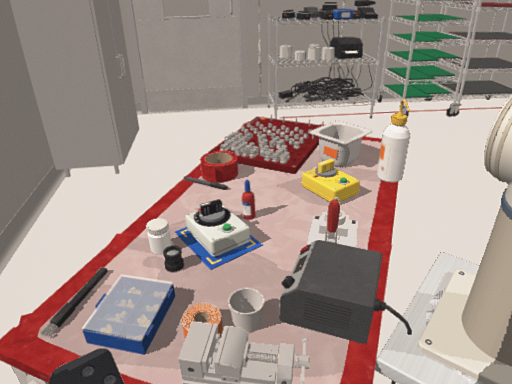

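View pics/top0.png

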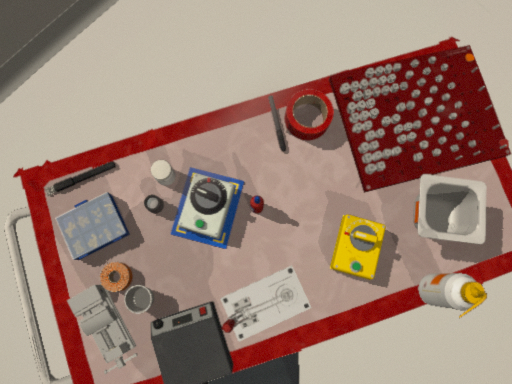

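Timer candidates in the top picture: the white timer on the blue pad at (207,205), and the yellow look-alike at (359,247). By its description the white one is meant. The bystanders are the jar at (161,171), the loupe at (153,204) and the bottle at (257,204). Next is a close crop to check.

Run:
```python
import cv2,numpy as np
a=cv2.imread("pics/top0.png")[160:255,140:275]; b=cv2.imread("pics/scene0.png")[170:275,140:275]
cv2.imwrite("pics/c1.png",cv2.resize(a,None,fx=5.8,fy=5.8,interpolation=cv2.INTER_CUBIC))
cv2.imwrite("pics/c2.png",cv2.resize(b,None,fx=5.6,fy=5.6,interpolation=cv2.INTER_CUBIC))
```

```text
(no output)
```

View pics/c1.png

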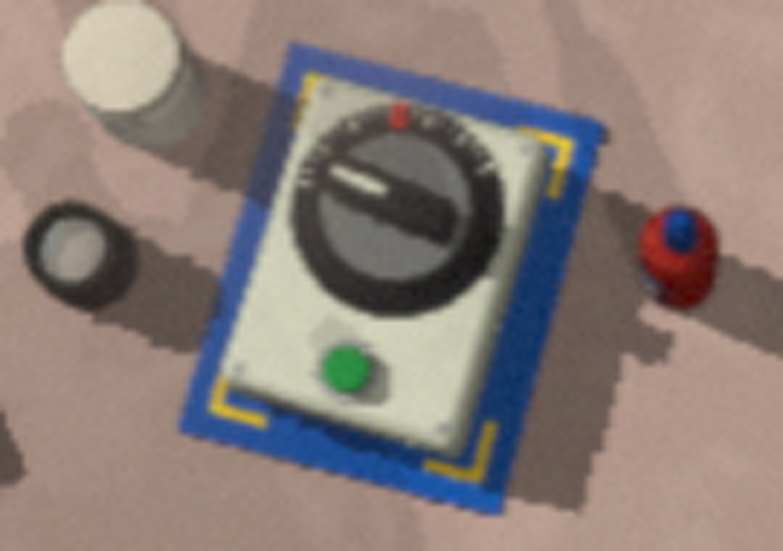

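View pics/c2.png

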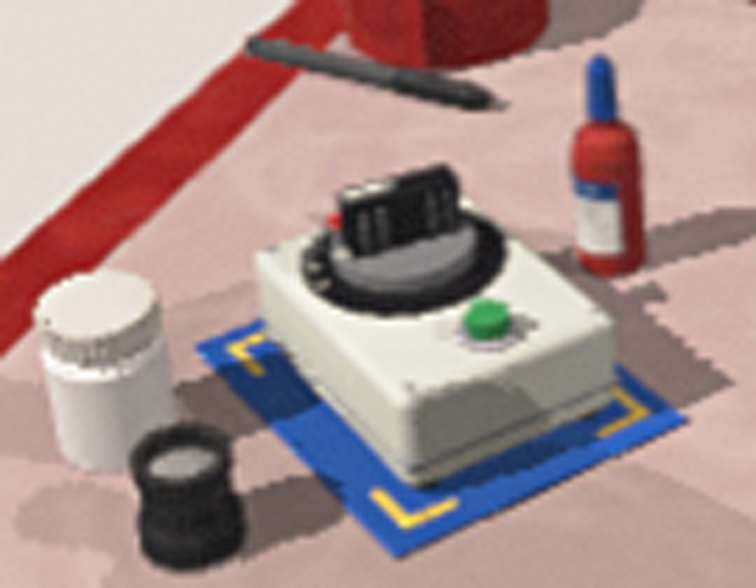

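```bash
cat > h.py <<'E'
import numpy as np,cv2
from workcell import ctrl
def cam(n):
    i=ctrl.camera_info(n); f=192/np.tan(np.radians(i['fov_y']/2)); return i,f
def ray(n,px):
    i,f=cam(n); px=np.atleast_2d(np.asarray(px,float))
    d=(px-[i['cx'],i['cy']])/f; u=d.copy()
    for _ in range(30): u=d/(1+i['k1']*(u**2).sum(1,keepdims=True))
    v=np.c_[u,np.ones(len(u))]@i['R']; return -i['R'].T@i['t'],v
def plane(n,px,z):
    o,v=ray(n,px); return (o+v*((z-o[2])/v[:,2:]))[:,:2]
def proj(n,X):
    i,f=cam(n); c=np.atleast_2d(X)@i['R'].T+i['t']; u=c[:,:2]/c[:,2:]
    return u*(1+i['k1']*(u**2).sum(1,keepdims=True))*f+[i['cx'],i['cy']]
def tri(pa,pb):
    o1,v1=ray('top',pa);o2,v2=ray('scene',pb);v1=v1[0];v2=v2[0]
    s=np.linalg.lstsq(np.c_[v1,-v2],o2-o1,rcond=None)[0]
    a=o1+s[0]*v1;b=o2+s[1]*v2;return (a+b)/2,np.linalg.norm(a-b)
def mask(im,box,lo,hi):
    h=cv2.cvtColor(im,cv2.COLOR_BGR2HSV);m=cv2.inRange(h,np.array(lo),np.array(hi));k=np.zeros_like(m)
    x0,y0,x1,y1=box;k[y0:y1,x0:x1]=m[y0:y1,x0:x1];return k
def cen(m):
    c=max(cv2.findContours(m,0,1)[0],key=cv2.contourArea);k=np.zeros_like(m);cv2.drawContours(k,[c],-1,255,-1)
    M=cv2.moments(k,True);return np.array([M['m10'],M['m01']])/M['m00'],M['m00']
E
cat > m.py <<'E'
import sys;from h import *
p=sys.argv[1];T=cv2.imread(f"pics/top{p}.png");S=cv2.imread(f"pics/scene{p}.png")
b=mask(T,(165,160,248,255),(100,120,50),(130,255,255))
b=cv2.morphologyEx(b,cv2.MORPH_OPEN,np.ones((2,2)))
pts=np.argwhere(b)[:,::-1]; w=plane('top',pts,3).astype(np.float32)
r=cv2.minAreaRect(w);print('pad',r)
c=np.array(r[0]);bx=cv2.boxPoints(r);e=[bx[1]-bx[0],bx[2]-bx[1]];e=max(e,key=np.linalg.norm);e=e*np.sign(e[0]);yaw=np.arctan2(e[1],e[0]);print('yaw',yaw)
ux=np.array([np.cos(yaw),np.sin(yaw)])
print('axis from pad',c+18*ux,'button from pad',c-43*ux)
g,a=cen(mask(T,(180,210,225,240),(45,80,40),(85,255,255)));gs,a2=cen(mask(S,(210,215,245,240),(45,80,40),(85,255,255)))
print('green',g,a,gs,a2,plane('top',g,58.5),tri(g,gs)); 
B=plane('top',g,58.5)[0];print('axis from button',B+61*ux)
rm,a=cen(mask(T,(195,172,222,188),(0,90,60),(8,255,255))|mask(T,(195,172,222,188),(172,90,60),(180,255,255)))
R=plane('top',rm,50)[0]
for nm,ax in(('pad',c+18*ux),('btn',B+61*ux)):
    d=R-ax;print('marker',rm,a,'r',np.linalg.norm(d),'angle',yaw+np.pi/2-np.arctan2(d[1],d[0]),nm)
wm=mask(T,(194,185,210,197),(0,0,130),(180,80,255));print(T[186:196,192:212].max(2))
E
python3 m.py 0
```

```text
pad ((537.61962890625, 85.80047607421875), (123.80821990966797, 154.23179626464844), 74.85665893554688)
yaw -0.2643012
axis from pad [554.99458313  81.09824944] button from pad [496.11279297  97.03357315]
green [199.31372549 223.21568627] 51.0 [226.52272727 226.86363636] 44.0 [[497.81208583  98.95211046]] (array([498.41766812,  99.51348653,  54.54857619]), np.float64(0.3810046103822272))
axis from button [556.69387981  83.01678675]
marker [208.375 179.75 ] 16.0 r 35.999038624337125 angle 1.277920664761318 pad
marker [208.375 179.75 ] 16.0 r 34.29659658367473 angle 1.3324488374548729 btn
[[173 134 101 103  99  81  74  77  97 107 111 110 109 107 110 108 108 110
  108 107]
 [140 111 102  87  78  76  75  77  81  88 104 110 107 108 109 111 107 106
  107 107]
 [108  89  82  73  78 108 115  98  82  74  76  76  85 101 111 109 108 107
  106 105]
 [129 114  82  71  89 150 178 166 132 101  90  79  71  75  89  99 105 107
  109 104]
 [ 96  89  74  68  77 106 144 174 184 184 166 128  99  77  70  75  85  98
  104 102]
 [141 116  83  72  73  74  88 110 147 177 188 187 165 129  86  65  61  67
   72  82]
 [ 95  89  75  75  72  69  69  70  84 110 145 178 187 178 130  74  63  62
   63  62]
 [ 74  73  69  92  94  81  72  65  65  69  84  98 109 122  98  63  59  58
   57  59]
 [ 71  64  74 105 115  95  76  69  63  64  64  63  65  71  67  58  58  51
   53  56]
 [ 72  68  72 105 120 112 104  88  71  69  61  57  60  60  59  61  60  55
   55  51]]
```

```bash
cat > m2.py <<'E'
import sys;from h import *
p=sys.argv[1];T=cv2.imread(f"pics/top{p}.png")
yaw=-.264
U=cv2.resize(T,None,fx=4,fy=4,interpolation=cv2.INTER_CUBIC)
V=U.max(2)
m=np.zeros_like(V);bx=(185,172,232,220);x0,y0,x1,y1=[4*k for k in bx]
m[y0:y1,x0:x1]=(V[y0:y1,x0:x1]<100)*255
m=cv2.morphologyEx(m,cv2.MORPH_OPEN,np.ones((5,5)))
c=max(cv2.findContours(m,0,1)[0],key=cv2.contourArea)
h=(cv2.convexHull(c)[:,0]+.5)/4-.5
w=plane('top',h,49.5);e=cv2.fitEllipse(w.astype(np.float32));print('ring',e)
px=np.argwhere((V>125)&(cv2.cvtColor(U,cv2.COLOR_BGR2HSV)[:,:,1]<90))[:,::-1]
px=(px+.5)/4-.5
if p=='0': px=px[(px[:,0]>195.5)&(px[:,0]<206.5)&(px[:,1]>187)&(px[:,1]<194.5)]
q=plane('top',px,82.5);l=cv2.fitLine(q.astype(np.float32),cv2.DIST_L2,0,.01,.01).ravel()
print('pointer mid',q.mean(0),'dir',np.arctan2(l[1],l[0]),'len',np.ptp(q@l[:2]))
hull=(q.mean(0)-np.array(e[0]));print('dir from ring',np.arctan2(hull[1],hull[0]),np.linalg.norm(hull))
print('yaw+pi/2',yaw+np.pi/2)
# timer top
wm=cv2.inRange(cv2.cvtColor(U,cv2.COLOR_BGR2HSV),(15,0,165),(70,70,255));k=np.zeros_like(wm);k[4*168:4*245,4*172:4*240]=wm[4*168:4*245,4*172:4*240]
c=max(cv2.findContours(k,0,1)[0],key=cv2.contourArea)
h=(cv2.convexHull(c)[:,0]+.5)/4-.5
print('timer top',cv2.minAreaRect(plane('top',h,48).astype(np.float32)))
E
python3 m2.py 0
```

```text
ring ((555.6630859375, 81.67489624023438), (75.57546997070312, 76.50528717041016), 163.215576171875)
pointer mid [561.34639874  92.99593352] dir 1.1684222 len 20.20918739893625
dir from ring 1.1055392682588634 12.667514727881588
yaw+pi/2 1.3067963267948965
timer top ((539.23486328125, 88.89363861083984), (85.19185638427734, 115.54962921142578), 73.4685287475586)
```

```bash
cat > go.py <<'E'
import sys;from h import *
from scipy.spatial.transform import Rotation as Ro
o=ctrl.get_obs();R=Ro.from_rotvec(o['orientation']);M=R.as_matrix()
print('t',o['t'],'pos',o['ee_pos'].round(2),'F',o['ft_force'].round(2),'Mz',o['moment'].round(3),'w',round(o['width'],1),'q6',o['qpos'][5].round(3))
print('toolx yaw',np.arctan2(M[1,0],M[0,0]).round(4),'tool y',M[:,1].round(4))
if len(sys.argv)>1:
    a=[float(x) for x in sys.argv[1:]]
    d=np.array(a[:3])-o['ee_pos'];print('delta cm',(M.T@d/10).round(3))
    if len(a)>3:
        y=a[3];X=np.array([np.cos(y),np.sin(y),0]);Y=np.array([0,0,-1.]);G=np.c_[X,Y,np.cross(X,Y)]
        print('rot',Ro.from_matrix(M.T@G).as_rotvec().round(4))
E
python3 go.py 555.7 81.8 200 -0.41; python3 go.py 555.7 81.8 200 2.73
python3 - <<'E'
from h import *
R=plane('top',[208.375,179.75],50)[0];print(R,np.arctan2(*(R-[555.7,81.8])[::-1]))
E
```

```text
t 0.1 pos [181.42 597.56 221.99] F [ 0.32 -0.24  0.16] Mz [-0.017 -0.013 -0.008] w 87.6 q6 -0.019
toolx yaw 1.276 tool y [-4.0e-04 -1.3e-03 -1.0e+00]
delta cm [-38.475   2.251 -50.798]
rot [ 1.100e-03  1.686e+00 -1.000e-03]
t 0.1 pos [181.42 597.56 221.99] F [ 0.32 -0.24  0.16] Mz [-0.017 -0.013 -0.008] w 87.6 q6 -0.019
toolx yaw 1.276 tool y [-4.0e-04 -1.3e-03 -1.0e+00]
delta cm [-38.475   2.251 -50.798]
rot [-1.000e-03 -1.454e+00 -1.100e-03]
[590.97892608  82.12676488] 0.009262060264251696
```

>>> carry_out(delta_pos=[[-1,0,-1.3],[-2.5,0,-3.3],[-4,0,-5.3],[-6,0,-8],[-8,0,-10.6],[-10,0,-13.2],[-12,0,-15.8],[-14,0,-18.5],[-16,0,-21.1],[-18,0,-23.8],[-19.5,0,-25.7],[-20,0,-26.4]], rotation=[[0,0.04,0],[0,0.1,0],[0,0.18,0],[0,0.27,0],[0,0.36,0],[0,0.45,0],[0,0.54,0],[0,0.63,0],[0,0.72,0],[0,0.8,0],[0,0.87,0],[0,0.9,0]], hand=0)

```text
t: 1.1
ee_pos: [377.2, 326.6, 222.5]
orientation: [-1.552, -0.289, 0.29]
ft_force: [0.2, -0.8, 0.4]
width: 87.7
```

```bash
python3 go.py 555.7 81.8 160 -0.41
```

```text
t 1.1 pos [377.15 326.61 222.47] F [ 0.16 -0.78  0.38] Mz [-0.051  0.052  0.002] w 87.7 q6 0.322
toolx yaw 0.3686 tool y [-3.0e-04 -1.2e-03 -1.0e+00]
delta cm [  7.838   6.271 -29.264]
rot [ 1.200e-03  7.786e-01 -2.000e-04]
```

>>> carry_out(delta_pos=[[0.5,0.3,-2],[1.2,0.8,-4.5],[2,1.5,-7.5],[2.8,2.1,-10.5],[3.6,2.8,-13.5],[4.4,3.5,-16.5],[5.2,4.1,-19.5],[6,4.8,-22.5],[6.7,5.4,-25.3],[7.3,5.9,-27.5],[7.7,6.2,-28.8],[7.8,6.3,-29.2]], rotation=[[0,0.05,0],[0,0.11,0],[0,0.19,0],[0,0.27,0],[0,0.35,0],[0,0.43,0],[0,0.51,0],[0,0.59,0],[0,0.66,0],[0,0.72,0],[0,0.76,0],[0,0.77,0]])

```text
t: 2.1
ee_pos: [556.5, 85.6, 159.1]
orientation: [-1.548, 0.312, -0.312]
ft_force: [0.1, 0.4, -0.4]
width: 87.7
```

>>> carry_out(delta_pos=[[0,0,0],[0,0,0],[0,0,0]], rotation=[[0,0,0],[0,0,0],[0,0,0]])

```text
t: 2.35
ee_pos: [555.1, 88.0, 159.9]
orientation: [-1.549, 0.308, -0.307]
ft_force: [-1.1, -0.4, -0.8]
width: 87.8
```

```bash
python3 go.py 555.7 81.8 70 -0.41
python3 - <<'E'
from h import *
for n in("scene","top"): cv2.imwrite(f"pics/{n}1.png",ctrl.get_image(n)[:,:,::-1])
b=cv2.imread("pics/scene1.png")[130:275,140:300]
cv2.imwrite("pics/c3.png",cv2.resize(b,None,fx=4,fy=4,interpolation=cv2.INTER_CUBIC))
E
```

```text
t 2.35 pos [555.14  88.02 159.89] F [-1.1  -0.44 -0.84] Mz [-0.03   0.087 -0.001] w 87.8 q6 0.528
toolx yaw -0.3921 tool y [-3.e-04  2.e-04 -1.e+00]
delta cm [ 0.292  8.989 -0.554]
rot [-0.0001  0.0179 -0.0003]
```

View pics/c3.png

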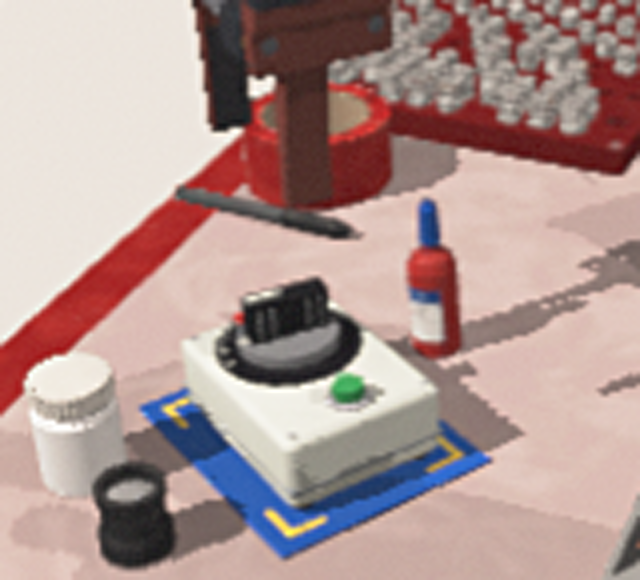

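>>> carry_out(delta_pos=[[0.1,1.5,-0.2],[0.2,3,-0.4],[0.3,5,-0.5],[0.3,6.5,-0.55],[0.3,7.7,-0.55],[0.3,8.6,-0.55],[0.3,9,-0.55],[0.3,9,-0.55],[0.3,9,-0.55],[0.3,9,-0.55]], rotation=[[0,0.02,0],[0,0.02,0],[0,0.02,0],[0,0.02,0],[0,0.02,0],[0,0.02,0],[0,0.02,0],[0,0.02,0],[0,0.02,0],[0,0.02,0]])

```text
t: 3.28
ee_pos: [557.1, 80.9, 70.4]
orientation: [-1.546, 0.324, -0.326]
ft_force: [0.2, -0.6, 0.5]
width: 87.7
```

```bash
python3 go.py 555.7 81.8 61 -0.41
python3 - <<'E'
from h import *
for n in("scene","top"): cv2.imwrite(f"pics/{n}2.png",ctrl.get_image(n)[:,:,::-1])
b=cv2.imread("pics/scene2.png")[130:275,140:300]
cv2.imwrite("pics/c4.png",cv2.resize(b,None,fx=4,fy=4,interpolation=cv2.INTER_CUBIC))
b=cv2.imread("pics/top2.png")[130:275,140:300]
cv2.imwrite("pics/c5.png",cv2.resize(b,None,fx=4,fy=4,interpolation=cv2.INTER_CUBIC))
E
```

```text
t 3.2833 pos [557.11  80.92  70.43] F [ 0.24 -0.58  0.52] Mz [-0.051  0.101 -0.044] w 87.7 q6 0.537
toolx yaw -0.4138 tool y [ 1.3e-03  2.0e-04 -1.0e+00]
delta cm [-0.166  0.943  0.023]
rot [-0.0007 -0.0038  0.0012]
```

View pics/c4.png

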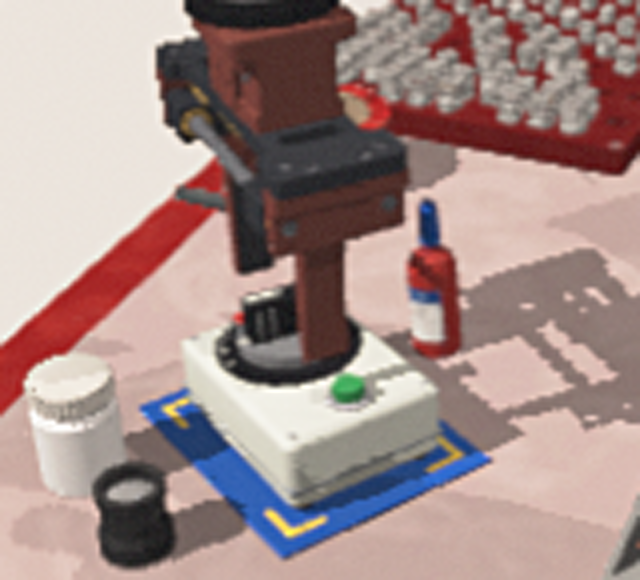

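View pics/c5.png

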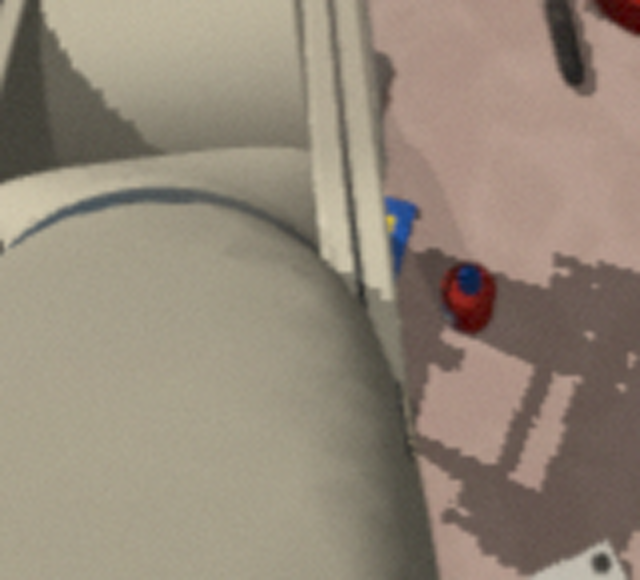

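>>> carry_out(delta_pos=[[-0.1,0,0],[-0.17,0.1,0],[-0.17,0.2,0],[-0.17,0.3,0],[-0.17,0.3,0],[-0.17,0.3,0],[-0.17,0.3,0],[-0.17,0.3,0],[-0.17,0.3,0],[-0.17,0.3,0],[-0.17,0.3,0],[-0.17,0.3,0]], rotation=[[0,0,0],[0,0,0],[0,0,0],[0,0,0],[0,0,0],[0,0,0],[0,0,0],[0,0,0],[0,0,0],[0,0,0],[0,0,0],[0,0,0]], hand=185)

```text
t: 4.38
ee_pos: [555.0, 81.4, 66.7]
orientation: [-1.546, 0.325, -0.325]
ft_force: [-0.7, 0.1, 0.8]
width: 24.4
```

```bash
python3 go.py 555.7 81.8 61 -0.41
python3 - <<'E'
from h import *
b=ctrl.get_image('scene')[130:275,140:300,::-1]
cv2.imwrite("pics/c6.png",cv2.resize(b,None,fx=4,fy=4,interpolation=cv2.INTER_CUBIC))
E
```

```text
t 4.3833 pos [554.96  81.45  66.69] F [-0.65  0.05  0.84] Mz [-0.052  0.091 -0.006] w 24.4 q6 0.539
toolx yaw -0.414 tool y [ 0. -0. -1.]
delta cm [0.054 0.569 0.062]
rot [-0.    -0.004  0.   ]
```

View pics/c6.png

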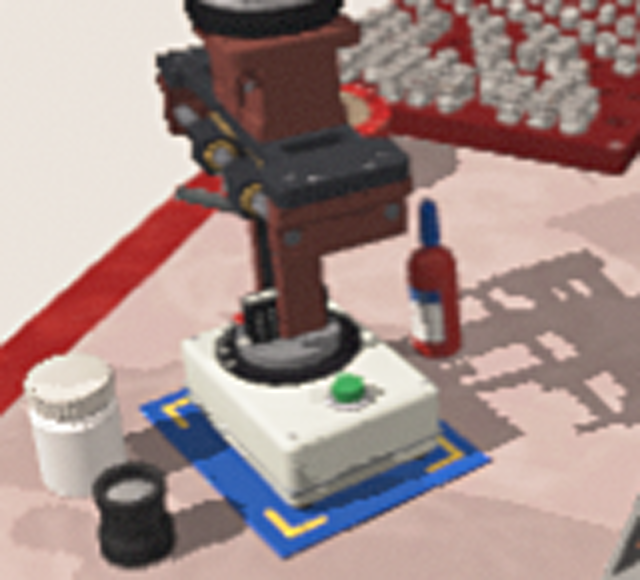

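>>> carry_out(delta_pos=[[0.05,0.1,0.05],[0.05,0.2,0.05],[0.05,0.3,0.05],[0.05,0.4,0.05],[0.05,0.5,0.05],[0.05,0.5,0.05],[0.05,0.5,0.05],[0.05,0.5,0.05]], rotation=[[0,0,0],[0,0,0],[0,0,0],[0,0,0],[0,0,0],[0,0,0],[0,0,0],[0,0,0]])

```text
t: 5.1
ee_pos: [555.6, 81.7, 61.7]
orientation: [-1.546, 0.325, -0.325]
ft_force: [0.0, -0.3, -0.2]
width: 24.2
```

>>> carry_out(delta_pos=[[0,0.05,0],[0,0.1,0],[0,0.15,0],[0,0.15,0],[0,0.15,0],[0,0.15,0]], rotation=[[0,0,0],[0,0,0],[0,0,0],[0,0,0],[0,0,0],[0,0,0]])

```text
t: 5.6
ee_pos: [555.6, 81.7, 60.2]
orientation: [-1.546, 0.325, -0.325]
ft_force: [0.0, 0.1, -0.3]
width: 24.2
```

>>> carry_out(delta_pos=[[0,0,0],[0,0,0],[0,0,0],[0,0,0],[0,0,0],[0,0,0]], rotation=[[0,0,0],[0,0,0],[0,0,0],[0,0,0],[0,0,0],[0,0,0]], hand=255)

```text
t: 6.1
ee_pos: [555.8, 81.7, 60.2]
orientation: [-1.546, 0.324, -0.325]
ft_force: [0.4, -0.7, 0.1]
width: 13.6
```

>>> carry_out(delta_pos=[[0,0.03,0],[0,0.06,0],[0,0.06,0]], rotation=[[0,0,0],[0,0,0],[0,0,0]])

```text
t: 6.35
ee_pos: [555.8, 81.7, 60.2]
orientation: [-1.546, 0.324, -0.325]
ft_force: [-0.8, -0.8, 6.2]
width: 13.9
```

```bash
python3 go.py
```

```text
t 6.35 pos [555.76  81.73  60.18] F [-0.79 -0.8   6.18] Mz [-0.18   0.284 -0.052] w 13.9 q6 0.539
toolx yaw -0.414 tool y [ 3.e-04  0.e+00 -1.e+00]
```

>>> carry_out(delta_pos=[[0,0.03,0],[0,0.06,0],[0,0.08,0],[0,0.08,0],[0,0.08,0]], rotation=[[0,0,0],[0,0,0],[0,0,0],[0,0,0],[0,0,0]])

```text
t: 6.77
ee_pos: [555.8, 81.7, 60.1]
orientation: [-1.546, 0.324, -0.325]
ft_force: [-4.1, -0.4, 13.9]
width: 14.1
```

>>> carry_out(delta_pos=[[0,0.02,0],[0,0.03,0],[0,0.03,0],[0,0.03,0]], rotation=[[0,0,0],[0,0,0],[0,0,0],[0,0,0]])

```text
t: 7.1
ee_pos: [555.9, 81.7, 60.1]
orientation: [-1.546, 0.324, -0.325]
ft_force: [-3.9, -0.8, 17.1]
width: 14.0
```

```bash
python3 go.py
```

```text
t 7.1 pos [555.85  81.73  60.1 ] F [-3.87 -0.8  17.1 ] Mz [-0.234  0.931 -0.005] w 14.0 q6 0.539
toolx yaw -0.414 tool y [ 6.e-04  1.e-04 -1.e+00]
```

>>> carry_out(delta_pos=[[-0.02,0,-0.01],[-0.03,0,-0.01],[-0.03,0,-0.01]], rotation=[[0,0,0],[0,0,0],[0,0,0]])

```text
t: 7.35
ee_pos: [555.8, 81.7, 60.1]
orientation: [-1.546, 0.324, -0.326]
ft_force: [-3.7, -1.0, 15.7]
width: 13.6
```

>>> carry_out(delta_pos=[[0,0,0],[0,0,0],[0,0,0],[0,0,0],[0,0,0]], rotation=[[0,0.03,0],[0,0.06,0],[0,0.1,0],[0,0.15,0],[0,0.15,0]])

```text
t: 7.77
ee_pos: [555.7, 81.8, 60.1]
orientation: [-1.525, 0.443, -0.444]
ft_force: [-3.5, -1.1, 16.6]
width: 13.7
```

```bash
python3 go.py
python3 - <<'E'
from h import *
b=ctrl.get_image('scene')[130:275,140:300,::-1]
cv2.imwrite("pics/c7.png",cv2.resize(b,None,fx=4,fy=4,interpolation=cv2.INTER_CUBIC))
E
```

```text
t 7.7667 pos [555.65  81.81  60.1 ] F [-3.54 -1.15 16.61] Mz [-0.181  0.908 -0.094] w 13.7 q6 0.691
toolx yaw -0.5664 tool y [ 9.e-04  1.e-04 -1.e+00]
```

View pics/c7.png

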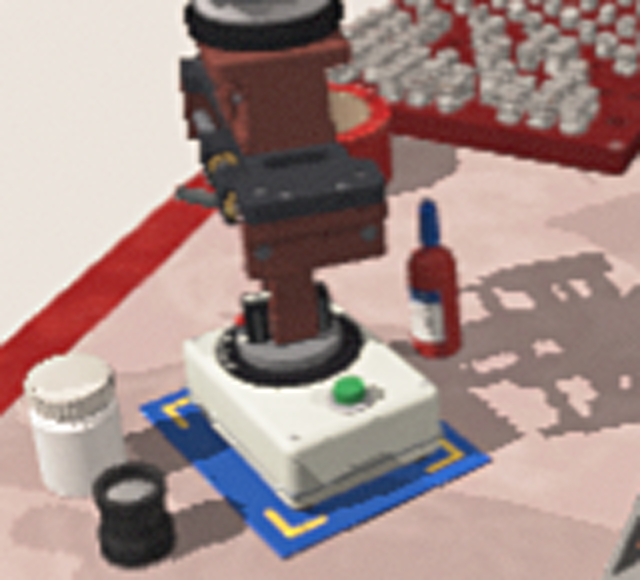

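>>> carry_out(delta_pos=[[0,0,0],[0,0,0],[0,0,0],[0,0,0],[0,0,0],[0,0,0],[0,0,0],[0,0,0]], rotation=[[0,0.04,0],[0,0.1,0],[0,0.16,0],[0,0.22,0],[0,0.28,0],[0,0.34,0],[0,0.4,0],[0,0.4,0]])

```text
t: 8.48
ee_pos: [555.9, 82.0, 60.1]
orientation: [-1.435, 0.753, -0.755]
ft_force: [-3.4, 1.0, 15.7]
width: 13.7
```

```bash
python3 go.py
python3 - <<'E'
from h import *
b=ctrl.get_image('scene')[130:275,140:300,::-1]
cv2.imwrite("pics/c8.png",cv2.resize(b,None,fx=4,fy=4,interpolation=cv2.INTER_CUBIC))
E
```

```text
t 8.4833 pos [555.87  81.97  60.11] F [-3.37  0.96 15.68] Mz [ 0.006  0.769 -0.201] w 13.7 q6 1.092
toolx yaw -0.9671 tool y [ 1.3e-03  3.0e-04 -1.0e+00]
```

View pics/c8.png

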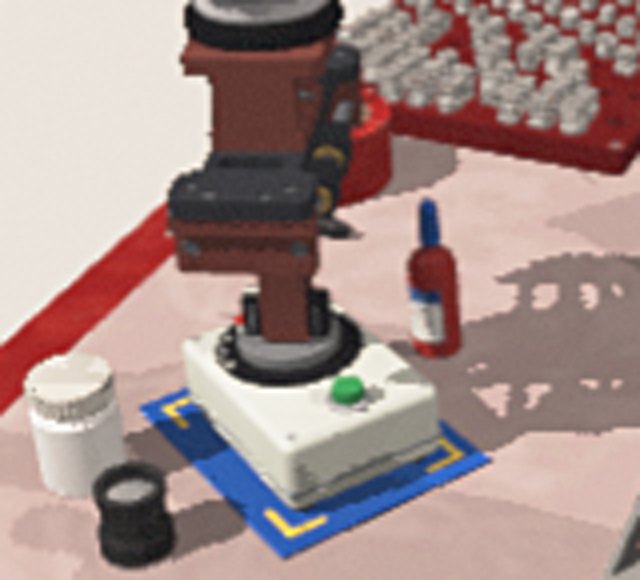

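>>> carry_out(delta_pos=[[0,0.01,0],[0,0.02,0],[0,0.02,0],[0,0.02,0],[0,0.02,0],[0,0.02,0],[0,0.02,0],[0,0.02,0],[0,0.02,0],[0,0.02,0],[0,0.02,0],[0,0.02,0]], rotation=[[0,0.04,0],[0,0.1,0],[0,0.16,0],[0,0.22,0],[0,0.28,0],[0,0.34,0],[0,0.4,0],[0,0.46,0],[0,0.52,0],[0,0.57,0],[0,0.59,0],[0,0.59,0]])

```text
t: 9.53
ee_pos: [556.2, 82.2, 60.1]
orientation: [-1.215, 1.197, -1.198]
ft_force: [-3.6, 1.8, 17.0]
width: 13.8
```

>>> carry_out(delta_pos=[[0,0,0],[0,0,0],[0,0,0]], rotation=[[0,0,0],[0,0,0],[0,0,0]])

```text
t: 9.78
ee_pos: [556.2, 82.3, 60.1]
orientation: [-1.215, 1.196, -1.197]
ft_force: [-3.4, 1.9, 16.6]
width: 13.9
```

```bash
python3 go.py
python3 - <<'E'
from h import *
b=ctrl.get_image('scene')[130:275,140:300,::-1]
cv2.imwrite("pics/c9.png",cv2.resize(b,None,fx=4,fy=4,interpolation=cv2.INTER_CUBIC))
E
```

```text
t 9.7833 pos [556.17  82.25  60.09] F [-3.4   1.86 16.61] Mz [ 0.296  0.8   -0.04 ] w 13.9 q6 1.679
toolx yaw -1.5542 tool y [ 1.9e-03  8.0e-04 -1.0e+00]
```

View pics/c9.png

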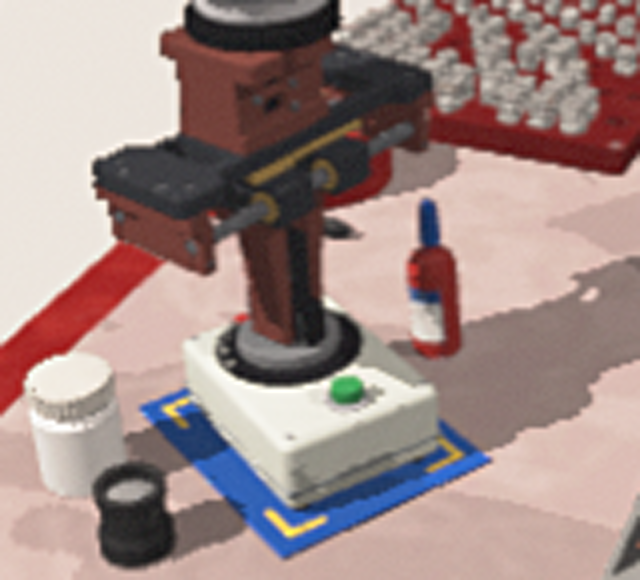

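>>> carry_out(delta_pos=[[0,-0.05,0],[0,-0.1,0],[0,-0.14,0],[0,-0.14,0]], rotation=[[0,0,0],[0,0,0],[0,0,0],[0,0,0]])

```text
t: 10.17
ee_pos: [555.9, 81.9, 60.2]
orientation: [-1.216, 1.196, -1.197]
ft_force: [-0.7, 0.4, 7.2]
width: 14.0
```

>>> carry_out(delta_pos=[[0,0,0],[0,0,0],[0,0,0],[0,0,0],[0,0,0],[0,0,0]], rotation=[[0,0,0],[0,0,0],[0,0,0],[0,0,0],[0,0,0],[0,0,0]], hand=150)

```text
t: 10.67
ee_pos: [555.1, 81.7, 59.5]
orientation: [-1.218, 1.197, -1.197]
ft_force: [0.5, 0.4, -0.3]
width: 36.0
```

>>> carry_out(delta_pos=[[0,-0.5,0],[0,-2,0],[0,-4,0],[0,-6,0],[0,-8,1],[0,-10,4],[0,-10,7],[0,-10,10],[0,-10,13],[0,-10,16],[0,-10,18],[0,-10,18]], rotation=[[0,0,0],[0,0,0],[0,0,0],[0,0,0],[0,0,0],[0,0,0],[0,0,0],[0,0,0],[0,0,0],[0,0,0],[0,0,0],[0,0,0]])

```text
t: 11.67
ee_pos: [738.6, 84.6, 159.9]
orientation: [-1.215, 1.195, -1.198]
ft_force: [-0.4, -0.4, -0.0]
width: 36.5
```

```bash
python3 go.py;python3 - <<'E'
from h import *
for n in("scene","top"): cv2.imwrite(f"pics/{n}3.png",ctrl.get_image(n)[:,:,::-1])
b=cv2.imread("pics/top3.png")[130:275,140:300]
cv2.imwrite("pics/c10.png",cv2.resize(b,None,fx=4,fy=4,interpolation=cv2.INTER_CUBIC))
E
```

```text
t 11.6667 pos [738.65  84.65 159.91] F [-0.41 -0.35 -0.05] Mz [-0.041  0.177 -0.049] w 36.5 q6 1.653
toolx yaw -1.5544 tool y [ 3.e-03  2.e-04 -1.e+00]
```

View pics/c10.png

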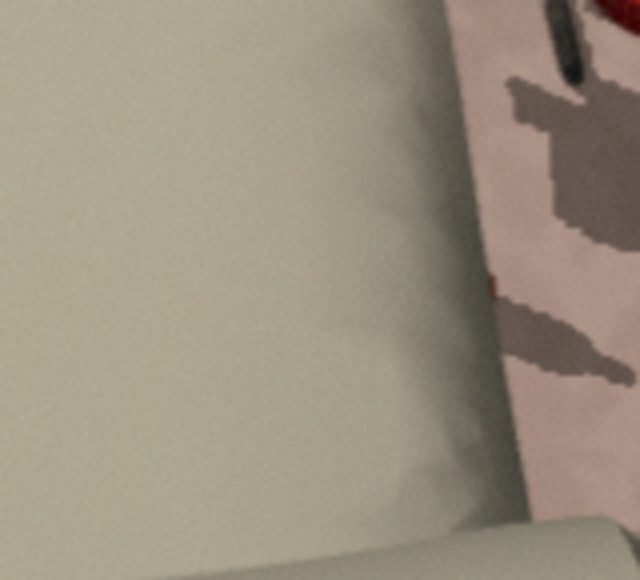

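>>> carry_out(delta_pos=[[-1.5,0,-1.5],[-4,0,-3.5],[-6.5,0,-6],[-9,0,-8.5],[-11.5,0,-11],[-14,0,-13.5],[-17,0,-16],[-20,0,-18],[-22.5,0,-20],[-25,0,-21],[-26,0,-22],[-26,0,-22]], rotation=[[0,0,0],[0,0,0],[0,0,0],[0,0,0],[0,0,0],[0,0,0],[0,0,0],[0,0,0],[0,0,0],[0,0,0],[0,0,0],[0,0,0]], hand=255)

```text
t: 12.77
ee_pos: [508.1, 342.3, 159.9]
orientation: [-1.22, 1.195, -1.194]
ft_force: [-0.2, -0.7, -0.6]
width: 0.4
```

```bash
python3 go.py;python3 - <<'E'
from h import *
for n in("scene","top"): cv2.imwrite(f"pics/{n}4.png",ctrl.get_image(n)[:,:,::-1])
b=cv2.imread("pics/top4.png")[130:275,140:300]
cv2.imwrite("pics/c11.png",cv2.resize(b,None,fx=4,fy=4,interpolation=cv2.INTER_CUBIC))
E
```

```text
t 12.7667 pos [508.1  342.27 159.88] F [-0.22 -0.7  -0.55] Mz [-0.032  0.077  0.022] w 0.4 q6 2.124
toolx yaw -1.5507 tool y [-1.e-03 -3.e-04 -1.e+00]
```

View pics/c11.png

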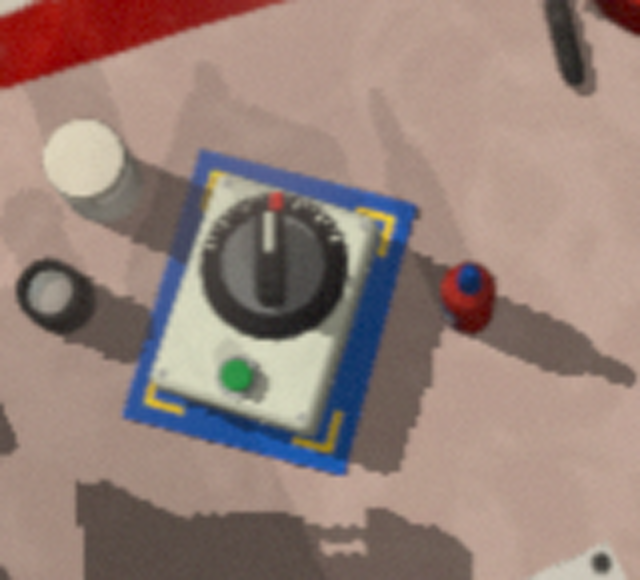

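```bash
python3 m.py 4 | head -8
cat > m4.py <<'E'
import sys;from h import *
p=sys.argv[1];T=cv2.imread(f"pics/top{p}.png");U=cv2.resize(T,None,fx=4,fy=4,interpolation=cv2.INTER_CUBIC)
H=cv2.cvtColor(U,cv2.COLOR_BGR2HSV);V=U.max(2)
def reg(m,b):
    k=np.zeros_like(V);x0,y0,x1,y1=[4*q for q in b];k[y0:y1,x0:x1]=m[y0:y1,x0:x1]*255;return k
b=(203,183,213,208)
w=reg((V>125)&(H[:,:,1]<90),(203,183,213,196));c=max(cv2.findContours(w,0,1)[0],key=cv2.contourArea);w[:]=0;cv2.drawContours(w,[c],-1,255,-1)
q=plane('top',(np.argwhere(w)[:,::-1]+.5)/4-.5,82.5);l=cv2.fitLine(q.astype(np.float32),cv2.DIST_L2,0,.01,.01).ravel();l*=np.sign(l[0])
print('pointer',q.mean(0),'dir',np.arctan2(l[1],l[0]),'len',np.ptp(q[:,0]))
r=reg((H[:,:,1]>90)&((H[:,:,0]<9)|(H[:,:,0]>170)),(203,174,216,186));q2=plane('top',(np.argwhere(r)[:,::-1]+.5)/4-.5,50)
m=q2.mean(0);l=cv2.fitLine(q2.astype(np.float32),cv2.DIST_L2,0,.01,.01).ravel();print('marker',m,np.ptp(q2,axis=0),'own dir',np.arctan2(l[1],l[0]))
m_=np.zeros_like(V);m_=reg(V<100,(185,172,232,220));m_=cv2.morphologyEx(m_,cv2.MORPH_OPEN,np.ones((5,5)))
c=max(cv2.findContours(m_,0,1)[0],key=cv2.contourArea);h=(cv2.convexHull(c)[:,0]+.5)/4-.5
e=np.array(cv2.fitEllipse(plane('top',h,49.5).astype(np.float32))[0]);print('ring',e,'marker dir',np.arctan2(*(m-e)[::-1]),'ptr dir',np.arctan2(*(q.mean(0)-e)[::-1]))
wm=cv2.inRange(H,(15,0,165),(70,70,255));k=reg(wm>0,(172,168,240,245))
c=max(cv2.findContours(k,0,1)[0],key=cv2.contourArea);h=(cv2.convexHull(c)[:,0]+.5)/4-.5
print('timer top',cv2.minAreaRect(plane('top',h,48).astype(np.float32)))
E
python3 m4.py 4
```

```text
pad ((537.5982055664062, 85.8607406616211), (123.9133529663086, 154.30470275878906), 74.85665893554688)
yaw -0.26430115
axis from pad [554.97315979  81.15851498] button from pad [496.09136963  97.09383583]
green [198.67346939 223.42857143] 49.0 [226.31914894 227.04255319] 47.0 [[497.37676776 100.26350572]] (array([497.88117128, 100.74143112,  55.0376281 ]), np.float64(0.2723249370184239))
axis from button [556.25856174  84.32818582]
marker [208.57894737 180.10526316] 19.0 r 35.2397822173586 angle 1.291518268768473 pad
marker [208.57894737 180.10526316] 19.0 r 34.05306504111072 angle 1.3841552947742848 btn
[[186 144 104 111 114  93  80  90 105 111 110  97  84 103 168 175 124  75
pointer [568.23940272  82.49393564] dir 0.005574223 len 19.64995415352712
marker [590.37504309  81.67580953] [10.28159822  8.50798733] own dir 0.042009708
ring [554.69799805  81.56187439] marker dir 0.0031935030135784763 ptr dir 0.06872208046945621
timer top ((538.8604125976562, 89.0444564819336), (85.27653503417969, 116.71338653564453), 72.84991455078125)
```

```bash
python3 go.py 497.2 99.8 75
```

```text
t 12.8667 pos [510.31 340.35 159.82] F [ 0.25 -0.59 -0.38] Mz [-0.068  0.096  0.015] w 0.3 q6 2.122
toolx yaw -1.5529 tool y [-2.e-04 -6.e-04 -1.e+00]
delta cm [24.023  8.496 -1.739]
```

>>> carry_out(delta_pos=[[1.5,0,-0.1],[4,0,-0.3],[6.5,0,-0.5],[9,0,-0.7],[11.5,0,-0.9],[14,0,-1.1],[16.5,0,-1.3],[19,0,-1.5],[21.5,0,-1.7],[23.3,0,-1.7],[24,0,-1.7],[24,0,-1.7]], rotation=[[0,0,0],[0,0,0],[0,0,0],[0,0,0],[0,0,0],[0,0,0],[0,0,0],[0,0,0],[0,0,0],[0,0,0],[0,0,0],[0,0,0]])

```text
t: 13.87
ee_pos: [497.8, 97.9, 159.7]
orientation: [-1.216, 1.2, -1.2]
ft_force: [0.1, 0.1, 0.5]
width: 0.7
```

>>> carry_out(delta_pos=[[0,0,0],[0,0,0],[0,0,0],[0,0,0]], rotation=[[0,0,0],[0,0,0],[0,0,0],[0,0,0]])

```text
t: 14.2
ee_pos: [498.0, 101.5, 159.6]
orientation: [-1.218, 1.196, -1.196]
ft_force: [0.0, 0.5, 0.3]
width: 0.3
```

```bash
python3 go.py 497.2 99.8 75
```

```text
t 14.2 pos [497.96 101.51 159.63] F [0.01 0.51 0.35] Mz [0.013 0.113 0.04 ] w 0.3 q6 1.73
toolx yaw -1.5528 tool y [-0.e+00  1.e-04 -1.e+00]
delta cm [ 0.17   8.463 -0.079]
```

>>> carry_out(delta_pos=[[0.1,1,0],[0.17,2.5,-0.08],[0.17,4,-0.08],[0.17,5.5,-0.08],[0.17,7,-0.08],[0.17,8,-0.08],[0.17,8.5,-0.08],[0.17,8.5,-0.08],[0.17,8.5,-0.08],[0.17,8.5,-0.08]], rotation=[[0,0,0],[0,0,0],[0,0,0],[0,0,0],[0,0,0],[0,0,0],[0,0,0],[0,0,0],[0,0,0],[0,0,0]])

```text
t: 15.03
ee_pos: [497.7, 99.2, 75.2]
orientation: [-1.216, 1.196, -1.197]
ft_force: [-0.8, 0.2, 0.5]
width: 0.1
```

```bash
python3 go.py 497.2 99.8 62;python3 - <<'E'
from h import *
b=ctrl.get_image('scene')[130:275,140:300,::-1]
cv2.imwrite("pics/c12.png",cv2.resize(b,None,fx=4,fy=4,interpolation=cv2.INTER_CUBIC))
E
```

```text
t 15.0333 pos [497.68  99.23  75.19] F [-0.82  0.22  0.46] Mz [-0.022  0.116 -0.026] w 0.1 q6 1.727
toolx yaw -1.5539 tool y [ 1.e-03  2.e-04 -1.e+00]
delta cm [-0.058  1.319 -0.048]
```

View pics/c12.png

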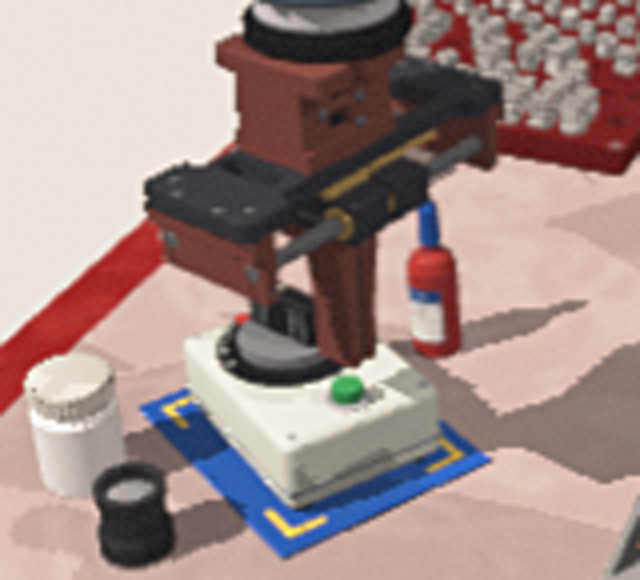

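>>> carry_out(delta_pos=[[0,0.3,0],[0,0.7,0],[0,1.1,0],[0,1.3,0],[0,1.3,0],[0,1.3,0]], rotation=[[0,0,0],[0,0,0],[0,0,0],[0,0,0],[0,0,0],[0,0,0]])

```text
t: 15.58
ee_pos: [497.0, 99.0, 61.4]
orientation: [-1.218, 1.197, -1.197]
ft_force: [0.9, 0.2, 0.7]
width: 0.4
```

>>> carry_out(delta_pos=[[0,0.1,0],[0,0.2,0],[0,0.3,0],[0,0.4,0],[0,0.5,0],[0,0.6,0],[0,0.6,0],[0,0.6,0]], rotation=[[0,0,0],[0,0,0],[0,0,0],[0,0,0],[0,0,0],[0,0,0],[0,0,0],[0,0,0]])

```text
t: 16.25
ee_pos: [497.3, 99.1, 55.8]
orientation: [-1.217, 1.197, -1.197]
ft_force: [0.1, 0.1, 4.0]
width: 0.6
```

>>> carry_out(delta_pos=[[0,0.1,0],[0,0.2,0],[0,0.25,0],[0,0.25,0]], rotation=[[0,0,0],[0,0,0],[0,0,0],[0,0,0]])

```text
t: 16.58
ee_pos: [497.4, 99.1, 54.0]
orientation: [-1.217, 1.197, -1.197]
ft_force: [-2.8, -1.1, 14.6]
width: 0.4
```

>>> carry_out(delta_pos=[[0,0.04,0],[0,0.06,0],[0,0.06,0]], rotation=[[0,0,0],[0,0,0],[0,0,0]])

```text
t: 16.83
ee_pos: [497.4, 99.1, 53.8]
orientation: [-1.217, 1.196, -1.197]
ft_force: [-5.0, -0.7, 19.1]
width: 0.6
```

>>> carry_out(delta_pos=[[0,-0.2,0],[0,-0.5,0],[0,-1,0],[0,-2,0],[0,-4,0],[0,-7,0],[0,-10,0],[-3,-10,0],[-6,-10,0],[-9,-10,0.5],[-12,-10,1],[-15,-10,1]], rotation=[[0,0,0],[0,0,0],[0,0,0],[0,0,0],[0,0,0],[0,0,0],[0,0,0],[0,0,0],[0,0,0],[0,0,0],[0,0,0],[0,0,0]])

```text
t: 17.83
ee_pos: [505.2, 250.7, 153.4]
orientation: [-1.216, 1.197, -1.197]
ft_force: [0.9, -0.3, 0.6]
width: 0.4
```

>>> carry_out(delta_pos=[[-3,0,0],[-6,0,0.5],[-9,0,1],[-10,0,1],[-10,0,1],[-10,0,1],[-10,0,1]], rotation=[[0,0,0],[0,0,0],[0,0,0],[0,0,0],[0,0,0],[0,0,0],[0,0,0]])

```text
t: 18.42
ee_pos: [512.4, 347.9, 152.4]
orientation: [-1.218, 1.198, -1.197]
ft_force: [0.1, 0.2, -0.2]
width: 0.4
```

```bash
python3 go.py;python3 - <<'E'
from h import *
for n in("scene","top"): cv2.imwrite(f"pics/{n}5.png",ctrl.get_image(n)[:,:,::-1])
b=cv2.imread("pics/top5.png")[130:275,140:300];c=cv2.imread("pics/scene5.png")[130:275,140:300]
cv2.imwrite("pics/c13.png",cv2.resize(np.hstack([b,c]),None,fx=2.5,fy=2.5,interpolation=cv2.INTER_CUBIC))
E
python3 m.py 5|head -5; python3 m4.py 5
```

```text
t 18.4167 pos [512.41 347.86 152.39] F [ 0.1   0.2  -0.18] Mz [-0.025  0.131  0.004] w 0.4 q6 2.132
toolx yaw -1.5545 tool y [-0.0011 -0.0011 -1.    ]
pad ((537.5472412109375, 85.99070739746094), (123.95284271240234, 154.24412536621094), 75.0391845703125)
yaw -0.26111558
axis from pad [554.93708801  81.3438549 ] button from pad [496.00482941  97.09152222]
green [198.6 223.4] 50.0 [226.31914894 227.04255319] 47.0 [[497.4362843  100.41555021]] (array([497.87769243, 100.84253591,  55.10587492]), np.float64(0.13281305850197084))
axis from button [556.3685429  84.6678829]
pointer [568.19882525  82.49977796] dir 0.0054702726 len 19.64995415352712
marker [590.37729175  81.80073544] [10.28167776  9.0227119 ] own dir 0.036850944
ring [554.82531738  81.62554932] marker dir 0.004927566218079984 ptr dir 0.06527730540140915
timer top ((538.8951416015625, 88.97142028808594), (85.50331115722656, 116.50582885742188), 72.77686309814453)
```

View pics/c13.png

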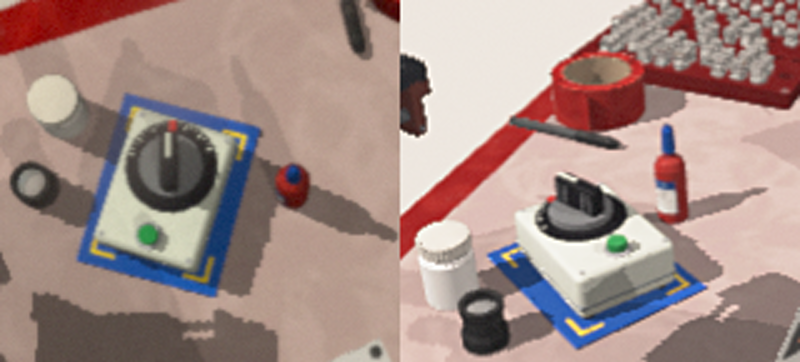

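```bash
python3 -c "
from workcell import ctrl
print(ctrl.close_job())"
```

```text
the job is handed in; nothing more can be done
None
```

The pointer now stands at the red marker and the start button has been pressed and is back up. I handed the job in at about 18.5 s; no verdict was reported.

**What I did:** I gripped the bar of the white timer's dial and bore down with about 16–17 N. I turned it about 1.14 rad clockwise until the pointer stood at the marker, then eased off and let go. I then pressed the green button with the closed fingers. It bottomed out at TCP z ≈ 54 mm, with a peak reading of 19 N, and I lifted straight off and moved away to the left.

**Last checks (top camera unless noted):**

| Check | Measured | Limit |
|---|---|---|
| Pointer to marker | about 0.00–0.035 rad (pointer at 0.005, or 0.017 by the gripper angle; marker at about 0 ± 0.02) | 0.1 rad |
| Timer to pad, twist | about 0.04 rad | 0.15 rad |
| Timer to pad, position | about 3 mm | 18 mm |
| Button | in the same place as before the press, so up | up |
| Bottle, jar, loupe | look unmoved by eye, not measured | 25 mm |
| Arm contact | force reading about 0 N | none |

**Where the checks disagreed:**
- A weaker estimate, the pointer's middle seen from the centre of the scale ring, gave 0.065 rad. It is sensitive to a 1 mm calibration error and still within the limit.
- Before the job the timer already read about 0.025 rad off square. It therefore turned only about 0.01–0.015 rad while I worked.

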